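Lay a bottle in the gauging cradle and slide the cup gauge over its mouth

TASK

The white bottle on the round cork mat is due for its height and neck check: pick it up, set it down on its side in the sloping cradle with its foot at the stop plate and its neck in the narrow rest, and let go. Then slide the brass cup gauge down its rail by the black knob, until the cup is fully over the mouth and presses the bottle's foot home against the stop. Do not drop the bottle or let it fall over or lie on the table, and leave the pot and the stopper where they are.

Things in the scene. Friction and masses are not known exactly. Their poses are not given: they have to be found in the camera images.
- bottle: White bottle, 91 mm tall, upright on the cork mat, 0.07 to 0.12 kg. Origin: centre of its underside (foot); z points to its mouth; round about z. It acts as a cylinder of radius 18.6 mm from the foot to 43 mm up (looks up to 21.5), then a neck of radius 9.5 mm to the mouth. Best gripped across the belly about 36 mm above the foot.
- bottle_middle (a point): Point on the bottle's axis, 36 mm above its foot, near its centre of mass.
- bottle_mouth (a point): Centre of the bottle's mouth, on its axis, 91 mm from the foot.
- jig: Fixed grey metal base plate of the gauging jig, 270 (x) x 92 (y) mm, top 12 mm above the table; origin under its centre, on the table. The cradle's bed slopes up 20 degrees along the plate's +x: foot stop at the low end, sliding cup gauge at the high end.
- cradle: Sloping bed of the jig. Origin: where the centre of the bottle's foot must come, on the stop's face. x: axis that the bottle must lie on, from the stop up the slope (20 degrees) to the cup; y level across, z square to the bed. White rests with V-pads for belly (x 10 to 18 mm, y +-26, up to z -7) and neck (x 64 to 72, y +-20, up to z 0). Bed surface z -44. Stop plate up to z 16.
- cup_gauge (a joint): Travel in m of the cup gauge's carriage along its rail towards the foot stop (cradle -x). 0 = fully drawn back, up the slope; it starts between 0 and 0.015. At 0.080 the cup's bottom meets the mouth of a bottle whose foot is on the stop; the rail ends at 0.083. It stays where it is left; sliding takes about 2 N.
- cup_rim (a point): Centre of the brass cup's open rim, which faces down the slope, on the cradle's x axis. Bore 24 mm in diameter and 14 mm deep, outside 32 mm in diameter. Its cradle x is 0.157 m minus the travel: 0.077 when home.
- cup_knob (a point): Centre of the top of the black knob on the carriage, 41 mm up the slope from the cup's rim and 42 mm (cradle z) above the cup's axis. An upright round grip along cradle z, 17 mm in diameter, 36 mm tall. The steel upright that carries the cup has its back 12 mm in front of the knob's centre and its top 29 mm lower than the knob's top.
- mat: Fixed round cork mat, 68 mm in diameter and 4 mm thick, on which the bottle stands near the middle; origin at the centre of its underside. The other white bottles, in a row without a mat, are fixed and not concerned.
- pot: Bystander: white open pot, 87 mm in diameter, 57 mm tall, origin at the centre of its underside. It and the mat change places between starts.
- stopper: Bystander: white bottle stopper, 30 mm in diameter, 17 mm tall, origin at the centre of its underside.
Mind the look-alikes: they are no part of the job. Of the things like the bottle, leave any that is green; of the rest the smaller one is meant.

How it is judged:
By the outcome, as a careful person would: the job done as asked, in the order asked, and still so for the second after the job is handed in, with the robot touching nothing.
It also fails if it takes over 61 s, if anything falls off the work surface, if the arm or the gripper's body presses on something with over 40 N, if the wrist force passes 120 N, or if a joint passes its speed limit or range.

ROBOT

A 7-joint arm with a two-finger parallel gripper is mounted at the origin on the work surface; the furniture and walls round the work are solid. World frame = base frame: x ahead of the robot, y to its left, z up, the work surface at z = 0. Lengths are in m, angles in rad, forces in N, time in s.
With the tool pointing down it reaches from about 0.4 to 0.85 m from the base axis. Payload 4.5 kg.
Tool frame: the origin (TCP) lies between the finger pads; the fingertips stand r.tip_reach ahead of it and the grasp point (between the pads) lies 3 mm ahead of it (r.tip_reach is the distance from the TCP to the fingertips, in m); z points along the fingers, y is the line along which they close (so a half turn about z gives the same grasp; the last joint's range is limited). The gripper opens to 88 mm and grips with 3 to 60 N. Pads are 18 mm wide; open, the fingers measure 123 mm over their backs; the gripper's body (75 mm by 187 mm) begins 45 mm behind the grasp point.
Start: joints at [1.306, 0.689, -0.195, 1.565, 0.157, 0.902, -0.215], TCP at [0.184, -0.597, 0.261] pointing down, gripper open.
Joint ranges: [-3.01, 3.01], [-0.46, 2.08], [-1.47, 1.51], [0.13, 2.56], [-1, 4.14], [0.04, 2.09], [-2.66, 2.66]. Speed limits (rad/s): [2.57, 2.57, 3.14, 3.14, 3.14, 3.14, 3.14].

INTERFACE

Orientations are given as a unit quaternion [x, y, z, w].
In Python, from plant import r gives the robot as it stands.
- The arm moves only by the tool step_arm, never from a script. Its argument "motion" is a list of rows, each an object with "dp": the shift along the tool's x, y, z in mm, a list of three; "twist": the turn, a rotation vector about the tool's x, y, z in rad, a list of three; "hand": the opening, from -1 (shut) to 1 (fully open). In form: [{"dp": [dx, dy, dz], "twist": [rx, ry, rz], "hand": hand}, ...]. A call has 1 to 5 rows; each row is the pose to reach, as a shift and turn from the pose commanded when the call began, along the tool's axes at that moment; what a row does not reach only later rows make up. A row lasts 1/8 s, in which the tool goes at most 62.5 mm and 10.7 degrees, less where a joint would pass 70% of its speed; a pose out of reach is approached as far as the arm can. A call with a gripper value outside its range is refused whole. The fingers move at their own pace and stop on an object; "force" is the grip in N (left out, the last holds). Time passes only in rows, so rows that repeat a pose let the fingers close. It gives the time, the measured TCP pose, the force, the opening and the grip force at its end, in the units of the state.
- r.get_state(): the state, without advancing time (a new reading comes with each control period).
- r.snapshot(name): name is "scene" or "top" or "wrist"; returns a dict with "pixels" (384x512x3 uint8, red, green, blue), "depth" (384x512 float32, m along the optical axis (not along the pixel's ray), 0 where there is no reading), "fx", "fy", "cx", "cy" (pixels), "xyz" and "orientation" of the camera in the world; the wrist camera has in their place "mount" (4x4, takes a point from camera to tool coordinates, whose origin is the TCP and whose axes are the flange's). Camera axes: x right, y down, z forward; pixel columns grow to the right and rows downward; lengths in m; the calibration is good to about 2 mm. A picture is of the moment at which its call begins: read the wrist's pose just before it.
- r.finish_job(): hands the job in; it is judged then, once.
Trained networks look in the newest picture that a camera, given by its name, has taken for a name from the list of things; names that differ only in an ending like _2 or _b are one class to them, and where a whole thing is asked for, a point or a joint stands for the part that bears it (a point fixed in the world has none). Each returns a list of dicts, best first, with "score" (0 to 1); they miss things now and then, are a little off and sometimes report something else, mostly with a low value. They report only what shows in the picture. A call takes as long as a camera call. They do not tell look-alikes from the thing itself.
- r.search_frame(camera, thing): "at" ([x, y, z] in m, in the coordinates of the camera as it stood for that picture, good to about 4 mm: the middle of the surface that is visible of it).
The state is a dict: "clock": time; "q": joint angles; "qd": joint speeds; "joint_torque": joint torques, N m; "tool_pos": TCP position; "eef_rot": TCP orientation; "contact_force": force on the tool from outside, world axes, zero at the start; "moment": the same for the moment, N m; "opening": opening from 0.0 (shut) to 1.0 (fully open); "finger_force": force on a finger pad.
Only numpy, scipy, OpenCV 4.12 (cv2) and the standard library are available. Lean on these libraries where they do the work, as an engineer would, in place of code of your own. Each camera call takes 0.05 s, during which the arm holds its last target. There are 200 camera calls.

## Working session

There is one attempt and no reset: what is moved stays moved. The work goes in short steps, Python scripts to look and compute and a tool call to move; the robot and the scene stay as the last step left them, time stands still between calls to the robot, and variables do not carry over. Pictures are saved under pics/ and viewed, at most 10 in all, crops included, and the job is handed in when it is done.

Besides the shell and the picture viewer there is one more tool, called after "Emit:" by a JSON object that holds its "api" and its "payload", one argument or row to a line. step_arm: Moves the arm, as the interface text tells. Its arguments: {"type":"object","properties":{"motion":{"type":"array"},"force":{"type":"number"}},"required":["motion"]}

```bash
mkdir -p pics; ls; cat > h.py <<'E'
import numpy as np, cv2
from scipy.spatial.transform import Rotation as R
from plant import r
def cam(s):
    if 'mount' in s: 
        st=s['st'];T=np.eye(4);T[:3,:3]=R.from_quat(st['eef_rot']).as_matrix();T[:3,3]=st['tool_pos'];return T@np.array(s['mount'])
    T=np.eye(4);o=np.array(s['orientation'])
    T[:3,:3]=R.from_quat(o).as_matrix() if o.size==4 else o
    T[:3,3]=s['xyz'];return T
def snap(n):
    st=r.get_state();s=r.snapshot(n);s['st']=st;s['T']=cam(s);return s
def w(s,p): return s['T'][:3,:3]@np.array(p)+s['T'][:3,3]
def px(s,p):return (s['fx']*p[0]/p[2]+s['cx'],s['fy']*p[1]/p[2]+s['cy'])
def cloud(s):
    d=s['depth'];v,u=np.mgrid[:d.shape[0],:d.shape[1]]
    P=np.stack([(u-s['cx'])/s['fx']*d,(v-s['cy'])/s['fy']*d,d],-1)
    W=P@s['T'][:3,:3].T+s['T'][:3,3]; W[d<=0]=np.nan; return W
def save(s,f,crop=None,k=1):
    im=s['pixels'][:,:,::-1]
    if crop: a,b,c,d=crop; im=im[b:d,a:c]
    cv2.imwrite('pics/'+f,cv2.resize(im,None,fx=k,fy=k,interpolation=cv2.INTER_CUBIC))
E
python3 - <<'E'
from h import *
np.set_printoptions(precision=4,suppress=True)
st=r.get_state();print(st['clock'],st['tool_pos'],st['eef_rot'],r.tip_reach)
ims=[]
for n in('scene','top'):
    s=snap(n);ims.append(s['pixels']);print(n,s['T'][:3,3])
    for t in('bottle','jig','cradle','cup_gauge','cup_knob','cup_rim','mat','pot','stopper'):
        for d in r.search_frame(n,t)[:5]:
            print(t,round(d['score'],2),w(s,d['at']),np.round(px(s,d['at'])))
cv2.imwrite('pics/a.png',cv2.resize(np.vstack(ims)[:,:,::-1],None,fx=.78,fy=.78))
E
```

```text
pics
0.0 [ 0.1838 -0.5967  0.2599] [ 0.9889  0.1489 -0.0002 -0.0009] 0.022
scene [-0.14    0.3358  0.5987]
bottle 0.84 [0.4318 0.15   0.0458] [205. 252.]
bottle 0.61 [0.3351 0.0309 0.0592] [284. 261.]
bottle 0.6 [0.4403 0.06   0.0443] [245. 237.]
jig 0.89 [ 0.4347 -0.1423  0.0511] [329. 211.]
jig 0.33 [0.4408 0.0596 0.0497] [245. 235.]
cradle 0.86 [ 0.4451 -0.1453  0.0903] [330. 194.]
cup_gauge 0.55 [ 0.416  -0.1527  0.1283] [343. 185.]
cup_gauge 0.25 [ 0.4455 -0.1446  0.0913] [330. 193.]
cup_knob 0.71 [ 0.4154 -0.148   0.1276] [341. 186.]
cup_rim 0.56 [ 0.4167 -0.1485  0.125 ] [341. 187.]
mat 0.91 [0.431  0.0746 0.0066] [241. 256.]
pot 0.65 [0.568  0.1285 0.0333] [193. 216.]
top [0.291  0.0205 1.2898]
bottle 0.88 [0.3476 0.0282 0.0709] [261. 250.]
bottle 0.71 [ 0.4643 -0.1359  0.067 ] [325. 207.]
bottle 0.62 [0.4443 0.1473 0.0499] [217. 213.]
bottle 0.49 [0.4497 0.0526 0.052 ] [253. 212.]
bottle 0.34 [0.4383 0.0714 0.0056] [246. 218.]
jig 0.64 [ 0.4633 -0.1406  0.0699] [327. 207.]
jig 0.17 [0.5008 0.2597 0.0183] [177. 194.]
cradle 0.63 [ 0.469  -0.1487  0.0769] [330. 204.]
cradle 0.35 [ 0.4642 -0.1405  0.0665] [327. 207.]
cup_gauge 0.89 [ 0.418  -0.1562  0.1289] [336. 222.]
cup_knob 0.65 [ 0.4195 -0.1527  0.1309] [335. 221.]
cup_knob 0.65 [0.4461 0.0513 0.0528] [253. 213.]
cup_rim 0.63 [ 0.4163 -0.1525  0.1292] [335. 222.]
mat 0.77 [0.4368 0.0721 0.0076] [246. 218.]
mat 0.24 [ 0.4188 -0.1572  0.1315] [337. 221.]
pot 0.67 [0.5844 0.1263 0.007 ] [227. 165.]
stopper 0.61 [0.5026 0.2589 0.0144] [178. 193.]
```

View pics/a.png

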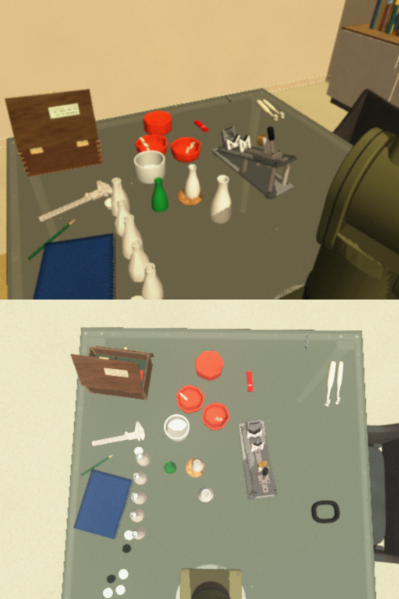

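Bottle candidates in the scene picture:
- Green at (205,252): excluded by its colour.
- White at (284,261), no mat: the larger one.
- White at (245,237), on the cork mat: the smaller one, so this fits the task.

I'll confirm with an enlarged crop and measure the jig roughly.

```bash
python3 - <<'E'
from h import *
np.set_printoptions(precision=4,suppress=True)
s=snap('scene');save(s,'b.png',(170,170,400,290),3)
W=cloud(s)
def top(c,rad=.03,zlo=.02):
    m=(np.hypot(W[...,0]-c[0],W[...,1]-c[1])<rad)&(W[...,2]>zlo);P=W[m];return P[:,2].max(),np.median(P[P[:,2]>P[:,2].max()-.012],0),len(P)
for c in((.445,.055),(.345,.03),(.44,.148)):print(c,top(c))
t=snap('top');W=cloud(t);save(t,'c.png',(295,140,370,260),5)
for c in((.445,.055),(.345,.03),(.44,.148)):print(c,top(c))
m=(abs(W[...,2]-.012)<.005)&(abs(W[...,0]-.46)<.2)&(abs(W[...,1]+.14)<.09)
P=W[m];print(len(P),cv2.minAreaRect(P[:,:2].astype(np.float32)*1000))
wr=snap('wrist');print(wr['mount'],wr['fx'],wr['cx'],wr['cy'],t['fx'])
E
```

```text
(0.445, 0.055) (np.float64(0.09855505242431783), array([0.4498, 0.0543, 0.0946]), 534)
(0.345, 0.03) (np.float64(0.12478376034757183), array([0.3507, 0.0232, 0.1195]), 1096)
(0.44, 0.148) (np.float64(0.09467427069356671), array([0.4414, 0.1493, 0.09  ]), 560)
(0.445, 0.055) (np.float64(0.09974157926688343), array([0.4549, 0.0545, 0.0956]), 184)
(0.345, 0.03) (np.float64(0.12623394733297744), array([0.3517, 0.0236, 0.1193]), 305)
(0.44, 0.148) (np.float64(0.09693547803574076), array([0.4473, 0.1509, 0.0896]), 184)
687 ((449.71148681640625, -129.80308532714844), (345.8224792480469, 156.72203063964844), 3.1187314987182617)
[[ 0.0003 -0.948  -0.3184  0.0825]
 [ 1.     -0.      0.0012  0.0011]
 [-0.0011 -0.3184  0.948  -0.1247]
 [ 0.      0.      0.      1.    ]] 274.7043929512567 255.98406558285305 194.67661229266977 473.21411380207434
```

View pics/b.png

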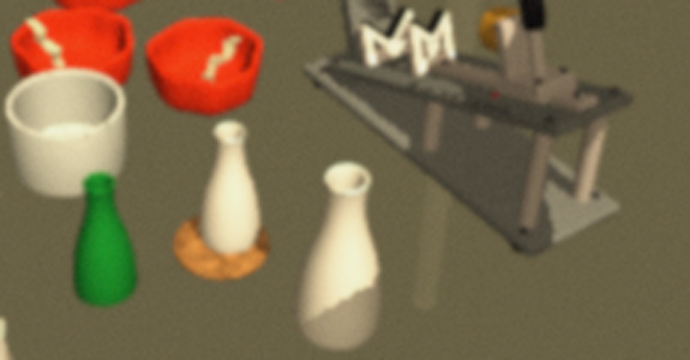

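View pics/c.png

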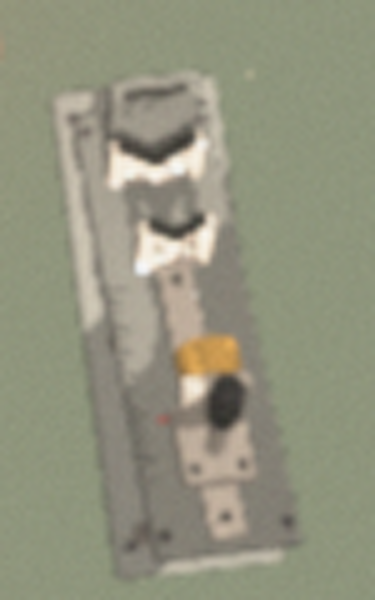

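The crop shows the target clearly: the small white bottle on the cork mat at crop (232,190), with the larger white one at (348,250). In the jig crop the stop is at the top (160,90), the rests at (160,165) and (175,240), the brass cup at (208,355), and the knob at (225,400). Next I'll move the wrist camera over the jig.

Emit:
{"api": "step_arm", "payload": {
  "motion": [
    {"dp": [40, -36, 0], "twist": [0, 0, 0], "hand": 1},
    {"dp": [80, -72, 0], "twist": [0, 0, 0.05], "hand": 1},
    {"dp": [120, -107, 0], "twist": [0, 0, 0.08], "hand": 1},
    {"dp": [160, -143, 0], "twist": [0, 0, 0.12], "hand": 1},
    {"dp": [200, -178, 0], "twist": [0, 0, 0.148], "hand": 1}
  ]
}}

```text
clock: 1.78
tool_pos: [0.3237, -0.3669, 0.261]
eef_rot: [0.997, 0.075, 0.0, 0.0]
contact_force: [0.1, -0.3, -0.5]
opening: 1.0
finger_force: 0.0
```

```bash
cat >> h.py <<'E'
def to(p,x=None,z=None,M=None,st=None):
    "tool-frame dp(mm), twist to reach TCP p with tool axes x,z"
    st=st or r.get_state();A=R.from_quat(st['eef_rot']).as_matrix()
    if M is None:
        z=np.array(z,float)/np.linalg.norm(z);x=np.array(x,float);x-=z*(x@z);x/=np.linalg.norm(x);M=np.stack([x,np.cross(z,x),z],1)
    print('dp',np.round(A.T@(np.array(p)-st['tool_pos'])*1000,1),'twist',np.round(R.from_matrix(A.T@M).as_rotvec(),3))
def show():
    st=r.get_state();A=R.from_quat(st['eef_rot']).as_matrix()
    print('t',st['clock'],'p',np.round(st['tool_pos'],4),'x',A[:,0].round(3),'z',A[:,2].round(3),'q',np.round(st['q'],2),'F',np.round(st['contact_force'],1),'op',st['opening'],st['finger_force'])
E
python3 -c "
from h import *
show();to((.46,-.14,.24),(.989,.149,0),(0,0,-1))"
```

```text
t 1.775 p [ 0.3237 -0.3669  0.261 ] x [0.989 0.149 0.001] z [ 0.001 -0.001 -1.   ] q [ 0.84  0.51 -0.13  1.97  0.11  0.67 -0.78] F [ 0.1 -0.3 -0.5] op 0.9998356155407953 0.0
dp [ 168.6 -204.1   21. ] twist [ 0.001 -0.001  0.   ]
```

Emit:
{"api": "step_arm", "payload": {
  "motion": [
    {"dp": [34, -41, 4], "twist": [0, 0, 0], "hand": 1},
    {"dp": [68, -82, 8], "twist": [0, 0, 0], "hand": 1},
    {"dp": [102, -123, 12], "twist": [0, 0, 0], "hand": 1},
    {"dp": [136, -164, 16], "twist": [0, 0, 0], "hand": 1},
    {"dp": [169, -204, 21], "twist": [0, 0, 0], "hand": 1}
  ]
}}

```text
clock: 2.4
tool_pos: [0.4603, -0.1397, 0.2399]
eef_rot: [0.997, 0.075, 0.001, 0.0]
contact_force: [0.1, -0.0, 0.7]
opening: 1.004
finger_force: 0.0
```

```bash
python3 - <<'E'
from h import *
np.set_printoptions(precision=4,suppress=True)
show()
s=snap('wrist');save(s,'d.png',None,1.5)
np.savez('/tmp/w.npz',W=cloud(s),im=s['pixels'])
for t in('cradle','cup_knob','cup_rim','cup_gauge','jig','bottle','mat'):
    for d in r.search_frame('wrist',t)[:2]: print(t,round(d['score'],2),w(s,d['at']),np.round(px(s,d['at'])))
E
```

```text
t 2.4 p [ 0.4603 -0.1397  0.2399] x [0.989 0.15  0.001] z [ 0.001 -0.    -1.   ] q [ 0.25  0.54 -0.08  2.02  0.08  0.59 -1.3 ] F [ 0.1 -0.   0.7] op 1.0042759266688217 0.0
cradle 0.82 [ 0.4718 -0.1514  0.073 ] [267. 173.]
cradle 0.54 [ 0.4367 -0.1594  0.1381] [272. 229.]
cup_knob 0.79 [ 0.4304 -0.1554  0.1383] [266. 235.]
cup_rim 0.82 [ 0.4348 -0.159   0.1392] [271. 232.]
cup_gauge 0.97 [ 0.4311 -0.1564  0.1391] [268. 235.]
jig 0.85 [ 0.4909 -0.1473  0.0703] [266. 155.]
jig 0.21 [ 0.43   -0.1578  0.1399] [269. 236.]
bottle 0.86 [0.4573 0.045  0.0564] [ 93. 157.]
bottle 0.72 [ 0.4687 -0.1487  0.0763] [264. 176.]
mat 0.86 [0.4565 0.0542 0.003 ] [108. 149.]
mat 0.38 [ 0.4324 -0.1571  0.14  ] [269. 234.]
```

View pics/d.png

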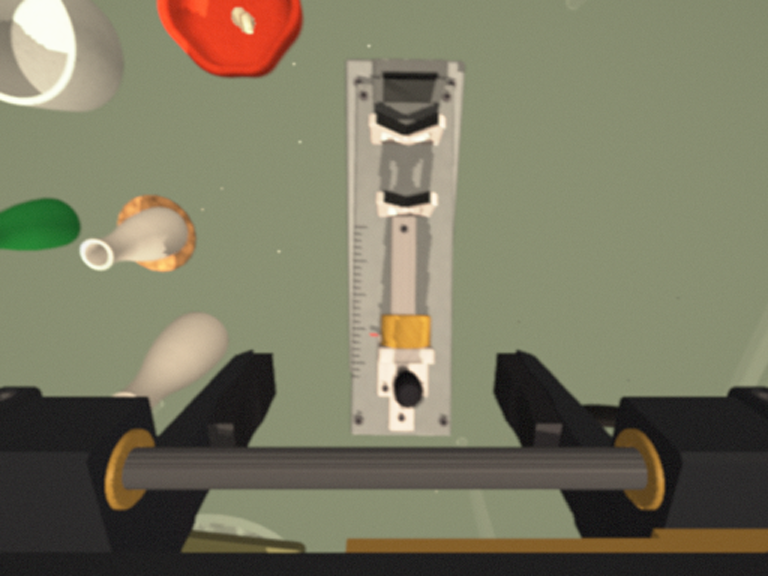

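```bash
python3 - <<'E'
from h import *
np.set_printoptions(precision=4,suppress=True,linewidth=150)
f=np.load('/tmp/w.npz');W=f['W'];im=f['im'].astype(int)
m=(abs(W[...,0]-.46)<.16)&(abs(W[...,1]+.14)<.08)&(W[...,2]>.006)
m&=~((np.mgrid[:384,:512][0]>285))
P=W[m];C=im[m]
print(len(P))
# bed plane: RANSAC-ish with known slope 20deg, unknown yaw/height
best=None
for yaw in np.radians(np.arange(-180,-160,.5)):
    n=np.array([-np.sin(np.radians(20))*np.cos(yaw),-np.sin(np.radians(20))*np.sin(yaw),np.cos(np.radians(20))])
    d=P@n;h,e=np.histogram(d,np.arange(-.3,.5,.002));k=h.argmax()
    if best is None or h[k]>best[0]:best=(h[k],np.degrees(yaw),e[k]+.001,n)
print(best[:3])
inl=abs(P@best[3]-best[2])<.003
print('plane fit');Q=P[inl];c=Q.mean(0);U,S,V=np.linalg.svd(Q-c,full_matrices=False);n=V[2]*np.sign(V[2,2]);print(n,'slope',np.degrees(np.arccos(n[2])),'yaw',np.degrees(np.arctan2(-n[1],-n[0])),len(Q))
pl=abs(P[:,2]-.012)<.004;print('plate',pl.sum(),cv2.minAreaRect(P[pl][:,:2].astype(np.float32)*1000))
bw=(C.min(1)>185);red=None
gold=(C[:,0]-C[:,2]>70)&(P[:,2]>.06)
blk=(C.max(1)<60)&(P[:,2]>.11)
print('gold',gold.sum(),P[gold].mean(0),'blk top',P[blk].max(0),np.median(P[blk],0),blk.sum())
wh=(C.min(1)>150)&(P[:,2]>.04)&(P[:,0]>.46);print('white',wh.sum(),P[wh].min(0),P[wh].max(0))
k=cv2.minAreaRect(P[wh][:,:2].astype(np.float32)*1000);print(k)
np.savez('/tmp/j.npz',P=P,C=C)
E
```

```text
26794
(np.int64(7472), np.float64(-173.0), np.float64(0.21700000000000047))
plane fit
[0.3383 0.0476 0.9398] slope 19.973949595732165 yaw -171.99473139118845 9309
plate 1628 ((478.59552001953125, -152.8096923828125), (268.42742919921875, 92.2610092163086), 7.766797065734863)
gold 737 [ 0.4439 -0.1566  0.1363] blk top [ 0.5071 -0.0601  0.3   ] [ 0.479  -0.1827  0.2639] 8969
white 3162 [ 0.4601 -0.1897  0.04  ] [ 0.5726 -0.1118  0.0979]
((514.0708618164062, -149.17507934570312), (114.33051300048828, 70.77562713623047), 5.30806827545166)
```

```bash
python3 - <<'E'
from h import *
np.set_printoptions(precision=1,suppress=True,linewidth=160)
f=np.load('/tmp/j.npz');P=f['P'];C=f['C']
M=(R.from_euler('z',-172.2,degrees=True)*R.from_euler('y',-20,degrees=True)).as_matrix()
o=np.array([.4786,-.1528,0])
L=(P-o)@M*1000   # cradle-oriented, arbitrary origin at jig origin
ok=(L[:,2]<160)&(abs(L[:,1])<50);L=L[ok];C=C[ok]
bed=(abs(L[:,1])>26);h,e=np.histogram(L[:,2],np.arange(-60,160,1));k=h.argsort()[-4:];print('bed z',e[k],h[k])
b=np.median(L[abs(L[:,2]-e[h.argmax()])<3][:,2]);print(b)
X=L.copy();X[:,2]-=b+44
print('bed y range',np.percentile(X[abs(X[:,2]+44)<2][:,1],[1,99]),'x',np.percentile(X[abs(X[:,2]+44)<2][:,0],[0.5,99.5]))
for x in range(-160,150,4):
    s=(X[:,0]>=x)&(X[:,0]<x+4)&(abs(X[:,1])<26)&(X[:,2]>-36)
    if s.sum()>3:
        q=X[s];t=q[:,2]>np.percentile(q[:,2],95)-4
        print(x,s.sum(),'zmax',np.percentile(q[:,2],[50,90,99]),'y',np.percentile(q[:,1],[1,50,99]),'rgb',C[s][t].mean(0))
np.savez('/tmp/x.npz',X=X,C=C,b=b)
E
```

```text
bed z [59 62 60 61] [ 671  822 3649 4001]
61.060476147835416
bed y range [-36.4  36.2] x [-98.5 153.1]
-88 31 zmax [15.2 15.8 15.8] y [-13.3   7.6  21. ] rgb [130.4 126.  110.1]
-84 208 zmax [16.  16.8 17.5] y [-22.2  -0.5  22.1] rgb [132.  125.3 111.9]
-80 198 zmax [16.1 17.  17.5] y [-21.3   0.8  22.1] rgb [120.5 114.3 102.2]
-76 1333 zmax [-2.5 16.1 17.7] y [-22.4  -0.1  22.1] rgb [60.5 57.4 51.4]
-64 144 zmax [-13.6  -8.4  -6.8] y [-24.4   0.5  24.7] rgb [108.3 101.   89.4]
-60 250 zmax [-17.9  -8.6  -6.8] y [-24.6   0.1  24.5] rgb [122.3 115.4 102.2]
-56 361 zmax [-22.3 -11.6  -7.3] y [-24.4   0.1  24. ] rgb [191.1 176.  154.6]
-12 39 zmax [-4.3 -1.   0.7] y [-19.2  -1.7  17.8] rgb [129.3 120.9 107.3]
-8 179 zmax [-5.1 -1.   0.8] y [-19.6   0.4  19.4] rgb [112.4 106.2  94.4]
-4 349 zmax [-12.4  -2.4   0.2] y [-18.7   0.4  18.4] rgb [158.1 146.5 129.3]
8 15 zmax [-35.1 -34.6 -34.2] y [-2.4 -0.3  1.9] rgb [119.4 106.9  96.8]
68 97 zmax [10.2 15.1 16. ] y [-15.6  -0.4  15.2] rgb [219.3 158.9  62.7]
72 160 zmax [13.8 15.8 17. ] y [-15.5  -0.4  15.1] rgb [219.1 159.2  63.1]
76 143 zm
[... 414 characters left out ...]
 ] rgb [223.  206.1 184.9]
100 83 zmax [29.5 39.6 40.3] y [-17.3  -0.5   4.3] rgb [25.9 23.3 23. ]
104 242 zmax [14.9 41.6 42.9] y [-17.2  -1.5  17. ] rgb [42.9 38.4 37.8]
108 203 zmax [31.5 42.3 42.9] y [-17.1  -1.6  17.2] rgb [56.4 50.4 48.6]
112 160 zmax [39.9 42.2 43.2] y [-17.1  -1.6  17.5] rgb [65.4 59.  55.8]
116 85 zmax [-27.6  41.5  42.3] y [-17.   -2.9  17.6] rgb [138.2 124.4 110.4]
120 52 zmax [-28.  -25.5 -24.8] y [-18.  -11.3  17.7] rgb [202.3 184.5 163. ]
124 47 zmax [-28.6 -27.5 -26.7] y [-18.  -10.7  17.8] rgb [231.3 215.3 192.5]
140 9 zmax [-35.7 -35.  -34.8] y [-1.8  0.4  2.4] rgb [139.9 124.4 112.6]
144 10 zmax [-34.9 -34.3 -34.1] y [-2.7 -0.2  2.4] rgb [192.6 173.7 153.8]
```

```bash
python3 - <<'E'
from h import *
np.set_printoptions(precision=2,suppress=True,linewidth=160)
f=np.load('/tmp/x.npz');X=f['X']
Y=abs(X[:,1])
for n,s in (('stop',(X[:,2]>13)&(X[:,0]<-60)&(Y<24)),('belly',(X[:,2]>-14)&(X[:,2]<-5)&(Y>16)&(Y<26)&(X[:,0]<-40)&(X[:,0]>-66)),('neck',(X[:,2]>-7)&(X[:,2]<2)&(Y<20)&(abs(X[:,0])<25)),('cup',(X[:,2]>10)&(X[:,0]>50)&(X[:,0]<88)&(Y<17)),('knob',(X[:,2]>39)&(X[:,0]>90)&(Y<14))):
    q=X[s];print(n,s.sum(),'x',np.percentile(q[:,0],[1,5,25,50,75,95,99]),'y',np.percentile(q[:,1],[1,50,99]),'z',np.percentile(q[:,2],[5,50,95]))
E
```

```text
stop 690 x [-84.71 -83.97 -81.02 -77.94 -74.46 -73.08 -72.75] y [-22.17   0.35  22.08] z [14.02 16.05 17.45]
belly 170 x [-62.9  -62.37 -60.39 -58.11 -55.77 -55.   -54.79] y [-24.45 -16.36  24.78] z [-12.55  -9.34  -6.85]
neck 241 x [-8.97 -8.47 -6.78 -4.66 -2.58 -1.33 -1.11] y [-19.57   5.89  19.45] z [-6.4  -3.38  0.25]
cup 531 x [70.38 71.25 74.82 79.28 83.73 87.18 87.76] y [-11.89  -0.31  11.8 ] z [10.82 14.39 16.33]
knob 289 x [103.83 104.53 107.53 110.46 113.38 116.32 117.63] y [-7.04 -0.02  7.34] z [39.44 41.47 42.82]
```

```bash
cat >> h.py <<'E'
MC=(R.from_euler('z',-172.2,degrees=True)*R.from_euler('y',-20,degrees=True)).as_matrix()
OC=np.array([.4786,-.1528,0])+MC@np.array([-72.9,0,105.1])/1000
def c2w(p): return OC+MC@np.array(p)/1000
E
python3 - <<'E'
from h import *
np.set_printoptions(precision=4,suppress=True,linewidth=160)
print('OC',OC,'a',MC[:,0],'knob',c2w([183.5,0,42]),'mid',c2w([36,0,0]))
for n,W in (('wrist',np.load('/tmp/w.npz')['W']),('top',cloud(snap('top'))),('scene',cloud(snap('scene')))):
    m=(np.hypot(W[...,0]-.453,W[...,1]-.054)<.035);P=W[m&(W[...,2]>.085)&(W[...,2]<.105)]
    rc=cv2.minEnclosingCircle(P[:,:2].astype(np.float32)) if len(P)>3 else None
    print(n,len(P),rc,np.percentile(P[:,2],[50,98]) if len(P) else '')
    B=W[m&(W[...,2]>.01)&(W[...,2]<.045)]
    if len(B)>20:
        f=lambda p:np.hypot(B[:,0]-p[0],B[:,1]-p[1])-.0205
        from scipy.optimize import least_squares
        print(' belly',least_squares(f,[.453,.054],loss='soft_l1',f_scale=.002).x,len(B))
E
```

```text
OC [ 0.5821 -0.1386  0.0738] a [-0.931  -0.1275  0.342 ] knob [ 0.4255 -0.1601  0.1761] mid [ 0.5486 -0.1432  0.0861]
wrist 347 ((0.45062974095344543, 0.05115421861410141), 0.010908679105341434) [0.0932 0.0969]
 belly [0.4501 0.0523] 627
top 28 ((0.45222142338752747, 0.05462516099214554), 0.009984544478356838) [0.0955 0.1003]
 belly [0.4533 0.0546] 67
scene 89 ((0.4508158266544342, 0.05326053500175476), 0.011633723974227905) [0.0934 0.0986]
 belly [0.4518 0.0533] 275
```

```bash
cat >> h.py <<'E'
def grasp(b,hd,th,g=.038,back=.007,z0=.004):
    h=np.array([-np.sin(np.radians(hd)),np.cos(np.radians(hd)),0]);u=np.array([0,0,1.]);c,s=np.cos(np.radians(th)),np.sin(np.radians(th))
    z=c*h-s*u;x=-(c*u+s*h);p=np.array([b[0],b[1],z0+g])-back*z;return p,x,z
E
python3 - <<'E'
from h import *
p,x,z=grasp((.4512,.0525),20,40);print(p,x,z)
show();p[2]=.26;to(p,x,z)
E
```

```text
[0.45303402 0.04746108 0.04649951] [ 0.21984631 -0.60402277 -0.76604444] [-0.26200263  0.71984631 -0.64278761]
t 2.9 p [ 0.4586 -0.1426  0.2398] x [ 0.989  0.148 -0.   ] z [-0.    -0.001 -1.   ] q [ 0.26  0.54 -0.08  2.02  0.08  0.59 -1.3 ] F [ 0.5 -1.3  0.6] op 0.9985477325311793 0.0
dp [  22.5 -188.8  -20.3] twist [ 0.596 -0.729  1.276]
```

Emit:
{"api": "step_arm", "payload": {
  "motion": [
    {"dp": [4, -35, -20], "twist": [0.066, -0.081, 0.142], "hand": 1},
    {"dp": [8, -70, -40], "twist": [0.132, -0.162, 0.284], "hand": 1},
    {"dp": [12, -105, -50], "twist": [0.199, -0.243, 0.425], "hand": 1},
    {"dp": [16, -140, -50], "twist": [0.265, -0.324, 0.567], "hand": 1},
    {"dp": [20, -170, -50], "twist": [0.331, -0.405, 0.709], "hand": 1}
  ]
}}

```text
clock: 3.52
tool_pos: [0.4537, 0.0306, 0.2901]
eef_rot: [0.927, -0.276, -0.208, -0.146]
contact_force: [0.8, -0.4, -1.2]
opening: 0.997
finger_force: 0.0
```

```bash
python3 - <<'E'
from h import *
p,x,z=grasp((.4512,.0525),20,40)
show();p[2]=.26;to(p,x,z)
E
```

```text
t 3.525 p [0.4537 0.0306 0.2901] x [ 0.761 -0.451 -0.467] z [-0.305  0.386 -0.871] q [ 0.11  0.6  -0.05  1.8  -0.39  1.13 -1.86] F [ 0.8 -0.4 -1.2] op 0.9968937460523065 0.0
dp [ 5.9 -8.5 32.9] twist [ 0.263 -0.321  0.565]
```

Emit:
{"api": "step_arm", "payload": {
  "motion": [
    {"dp": [2, -2, 6], "twist": [0.066, -0.08, 0.141], "hand": 1},
    {"dp": [3, -4, 12], "twist": [0.131, -0.16, 0.282], "hand": 1},
    {"dp": [5, -6, 20], "twist": [0.197, -0.24, 0.423], "hand": 1},
    {"dp": [6, -8, 33], "twist": [0.263, -0.321, 0.565], "hand": 1},
    {"dp": [6, -8, 33], "twist": [0.263, -0.321, 0.565], "hand": 1}
  ]
}}

```text
clock: 4.15
tool_pos: [0.4515, 0.0445, 0.2581]
eef_rot: [0.743, -0.52, -0.346, -0.241]
contact_force: [1.1, 0.8, 0.0]
opening: 0.998
finger_force: 0.0
```

```bash
python3 - <<'E'
from h import *
np.set_printoptions(precision=4,suppress=True)
p,x,z=grasp((.4512,.0525),20,40)
show();q=p.copy();q[2]=.13;to(q,x,z);to(p,x,z)
s=snap('wrist');save(s,'e.png')
for t in('bottle','mat'):
    for d in r.search_frame('wrist',t)[:3]: print(t,round(d['score'],2),w(s,d['at']),np.round(px(s,d['at'])))
W=cloud(s)
m=(np.hypot(W[...,0]-.453,W[...,1]-.054)<.035);P=W[m&(W[...,2]>.085)&(W[...,2]<.105)]
print(len(P),cv2.minEnclosingCircle(P[:,:2].astype(np.float32)) if len(P)>3 else 0,P[:,2].max() if len(P) else 0)
E
```

```text
t 4.15 p [0.4515 0.0445 0.2581] x [ 0.22  -0.605 -0.765] z [-0.265  0.718 -0.644] q [ 0.25  0.76 -0.03  1.87 -0.74  1.2  -2.04] F [1.1 0.8 0. ] op 0.9980619575829285 0.0
dp [96.5 -2.8 84.3] twist [ 0.003 -0.002 -0.   ]
dp [160.4  -3.  138.1] twist [ 0.003 -0.002 -0.   ]
bottle 0.74 [0.3565 0.0155 0.079 ] [380.  35.]
bottle 0.65 [0.4525 0.0485 0.0727] [252.  27.]
bottle 0.64 [0.4469 0.1346 0.0459] [231.  80.]
mat 0.5 [0.4204 0.0736 0.0052] [274.  12.]
578 ((0.45079147815704346, 0.05078833922743797), 0.010705454275012016) 0.09711090934181899
```

View pics/e.png

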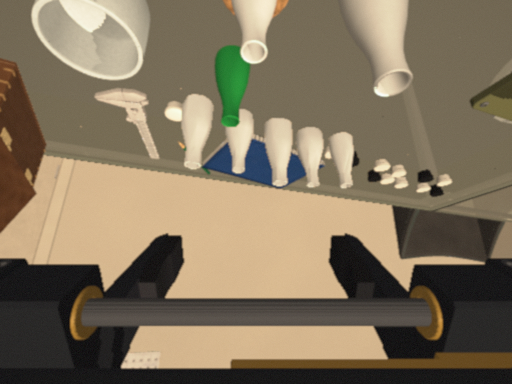

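Emit:
{"api": "step_arm", "payload": {
  "motion": [
    {"dp": [36, -1, 31], "twist": [0.003, -0.002, 0], "hand": 1},
    {"dp": [72, -2, 62], "twist": [0.003, -0.002, 0], "hand": 1},
    {"dp": [96, -3, 84], "twist": [0.003, -0.002, 0], "hand": 1},
    {"dp": [96, -3, 84], "twist": [0.003, -0.002, 0], "hand": 1}
  ]
}}

```text
clock: 4.8
tool_pos: [0.4545, 0.0502, 0.1313]
eef_rot: [0.744, -0.517, -0.346, -0.243]
contact_force: [-0.5, 0.5, 0.1]
opening: 0.997
finger_force: 0.0
```

```bash
python3 - <<'E'
from h import *
p,x,z=grasp((.4511,.0525),20,40)
show();to(p,x,z);show()
E
```

```text
t 4.8 p [0.4545 0.0502 0.1313] x [ 0.225 -0.602 -0.766] z [-0.264  0.719 -0.642] q [ 0.27  0.98 -0.07  1.89 -0.8   1.   -1.88] F [-0.5  0.5  0.1] op 0.9972734832691862 0.0
dp [66.3  2.7 53. ] twist [0.002 0.001 0.005]
t 4.8 p [0.4545 0.0502 0.1313] x [ 0.225 -0.602 -0.766] z [-0.264  0.719 -0.642] q [ 0.27  0.98 -0.07  1.89 -0.8   1.   -1.88] F [-0.5  0.5  0.1] op 0.9972734832691862 0.0
```

Emit:
{"api": "step_arm", "payload": {
  "motion": [
    {"dp": [17, 0, 14], "twist": [0, 0, 0], "hand": 1},
    {"dp": [34, 0, 28], "twist": [0, 0, 0], "hand": 1},
    {"dp": [50, 1, 42], "twist": [0, 0, 0], "hand": 1},
    {"dp": [65, 1, 54], "twist": [0, 0, 0], "hand": 1},
    {"dp": [65, 1, 54], "twist": [0, 0, 0], "hand": 1}
  ]
}}

```text
clock: 5.42
tool_pos: [0.4544, 0.0488, 0.0474]
eef_rot: [0.744, -0.518, -0.345, -0.243]
contact_force: [-0.1, 0.4, -0.9]
opening: 1.003
finger_force: 0.0
```

```bash
python3 - <<'E'
from h import *
np.set_printoptions(precision=4,suppress=True)
p,x,z=grasp((.4511,.0525),20,40)
show();to(p,x,z)
s=snap('wrist');save(s,'f.png')
s=snap('scene');W=cloud(s)
m=(np.hypot(W[...,0]-.453,W[...,1]-.054)<.025);P=W[m&(W[...,2]>.085)&(W[...,2]<.105)]
print(len(P),np.median(P,0))
E
```

```text
t 5.425 p [0.4544 0.0488 0.0474] x [ 0.224 -0.603 -0.766] z [-0.262  0.72  -0.643] q [ 0.28  1.13 -0.1   1.86 -0.83  0.89 -1.78] F [-0.1  0.4 -0.9] op 1.002912308866882 0.0
dp [1.2 1.8 0. ] twist [ 0.    -0.     0.005]
90 [0.4499 0.0541 0.0932]
```

View pics/f.png

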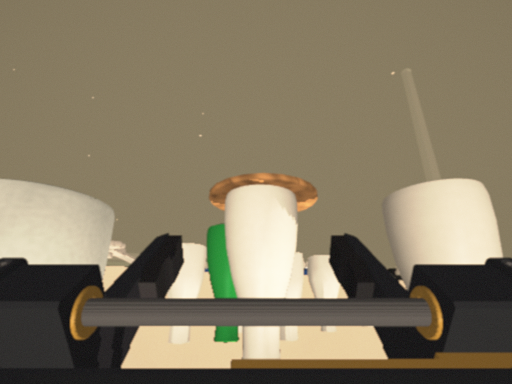

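The bottle stands between the fingers, centred at (261,240), with its foot on the mat at (262,190). I'm closing the gripper.

Emit:
{"api": "step_arm", "payload": {
  "motion": [
    {"dp": [0, 1, 0], "twist": [0, 0, 0], "hand": -1},
    {"dp": [0, 1, 0], "twist": [0, 0, 0], "hand": -1},
    {"dp": [0, 1, 0], "twist": [0, 0, 0], "hand": -1},
    {"dp": [0, 1, 0], "twist": [0, 0, 0], "hand": -1},
    {"dp": [0, 1, 0], "twist": [0, 0, 0], "hand": -1}
  ],
  "force": 20
}}

```text
clock: 6.15
tool_pos: [0.4531, 0.0485, 0.0474]
eef_rot: [0.744, -0.518, -0.346, -0.243]
contact_force: [0.4, 0.6, 0.3]
opening: 0.456
finger_force: 0.0
```

Emit:
{"api": "step_arm", "payload": {
  "motion": [
    {"dp": [0, 0, 0], "twist": [0, 0, 0], "hand": -1},
    {"dp": [0, 0, 0], "twist": [0, 0, 0], "hand": -1},
    {"dp": [0, 0, 0], "twist": [0, 0, 0], "hand": -1}
  ],
  "force": 20
}}

```text
clock: 6.52
tool_pos: [0.4531, 0.0485, 0.0474]
eef_rot: [0.744, -0.518, -0.346, -0.243]
contact_force: [0.7, 0.1, 0.7]
opening: 0.413
finger_force: 20.0
```

Emit:
{"api": "step_arm", "payload": {
  "motion": [
    {"dp": [-15, 0, -13], "twist": [0, 0, 0], "hand": -1},
    {"dp": [-46, 0, -39], "twist": [0, 0, 0], "hand": -1},
    {"dp": [-77, 0, -64], "twist": [0, 0, 0], "hand": -1},
    {"dp": [-107, 0, -90], "twist": [0, 0, 0], "hand": -1},
    {"dp": [-138, 0, -116], "twist": [0, 0, 0], "hand": -1}
  ],
  "force": 20
}}

```text
clock: 7.15
tool_pos: [0.4523, 0.0483, 0.2301]
eef_rot: [0.744, -0.518, -0.345, -0.243]
contact_force: [-0.3, -0.1, -1.1]
opening: 0.415
finger_force: 20.0
```

```bash
cat >> h.py <<'E'
def inhand(s,full=False):
    "white points near the gripper -> bottle axis in tool frame"
    st=s['st'];A=R.from_quat(st['eef_rot']).as_matrix();W=cloud(s);im=s['pixels'].astype(int)
    L=(W-st['tool_pos'])@A
    m=(abs(L[...,1])<.024)&(abs(L[...,0])<.08)&(abs(L[...,2])<.06)&(im.min(2)>130)&(im.max(2)-im.min(2)<70)
    return L[m]
E
python3 - <<'E'
from h import *
np.set_printoptions(precision=4,suppress=True)
show()
from scipy.optimize import least_squares
for n in('scene','top','wrist'):
    s=snap(n);L=inhand(s)
    if len(L)<30: print(n,len(L));continue
    c=np.percentile(L,[1,50,99],axis=0);print(n,len(L),c.round(4).tolist())
    if n=='scene':save(s,'g.png',(150,60,400,247),3)
    for d in r.search_frame(n,'bottle_mouth')[:3]: print('mouth',d['score'],((w(s,d['at'])-s['st']['tool_pos'])@R.from_quat(s['st']['eef_rot']).as_matrix()))
E
```

```text
t 7.15 p [0.4523 0.0483 0.2301] x [ 0.224 -0.603 -0.765] z [-0.262  0.719 -0.644] q [ 0.25  0.81 -0.04  1.88 -0.76  1.14 -2.  ] F [-0.3 -0.1 -1.1] op 0.41509457527295507 19.997967537492514
scene 600 [[-0.0471, -0.0091, -0.0319], [-0.0139, 0.0075, 0.0082], [0.0243, 0.0203, 0.0423]]
mouth 0.87 [0.1116 0.1171 0.1321]
mouth 0.73 [-0.0165  0.0054  0.0062]
mouth 0.55 [ 0.0756 -0.02    0.2019]
top 222 [[-0.0465, -0.0114, -0.0337], [-0.0168, 0.0026, -0.0071], [0.0261, 0.0165, 0.0328]]
mouth 0.89 [0.1129 0.1086 0.1127]
mouth 0.69 [-0.0091  0.0028 -0.0021]
mouth 0.54 [ 0.1523 -0.1471  0.167 ]
wrist 8317 [[-0.0281, -0.0177, -0.0291], [0.0151, 0.0007, -0.0033], [0.0412, 0.0186, 0.0182]]
mouth 0.93 [0.1168 0.098  0.1019]
mouth 0.74 [ 0.0146  0.0028 -0.0027]
mouth 0.66 [ 0.0884 -0.026   0.1854]
```

View pics/g.png

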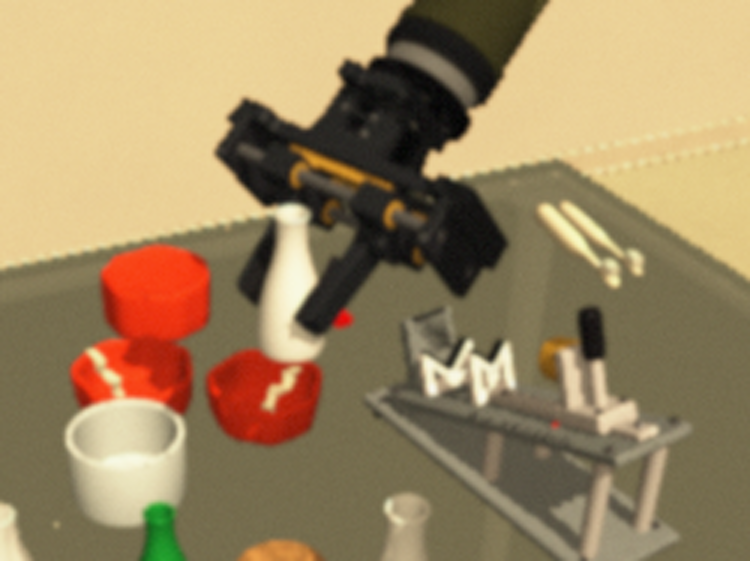

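```bash
cat >> h.py <<'E'
def place(foot,th=40,ft=(.0298,0,.0314)):
    c,s=np.cos(np.radians(th)),np.sin(np.radians(th));a,y,cz=MC.T
    z=-c*cz-s*a;x=-(c*a-s*cz);M=np.stack([x,np.cross(z,x),z],1)
    return c2w(foot)-M@np.array(ft),x,z
E
python3 - <<'E'
from h import *
p,x,z=place((5,0,80));print(p,x,z);show();to(p,x,z)
st=r.get_state();A=R.from_quat(st['eef_rot']).as_matrix();M=np.stack([x,np.cross(z,x),z],1)
rv=R.from_matrix(A.T@M).as_rotvec();print(np.linalg.norm(rv))
ft=np.array([.0298,0,.0314])
for k in np.linspace(0,1,6):
    Rk=A@R.from_rotvec(rv*k).as_matrix();print(k,'foot rel',Rk@ft,'z',Rk[:,2].round(2),'mouthdir',(Rk@np.array([-.766,0,-.643])).round(2))
E
```

```text
[ 0.56615316 -0.14080671  0.17002808] [0.93099843 0.12753092 0.34202014] [ 0.33885572  0.04641746 -0.93969262]
t 7.45 p [0.4522 0.0482 0.2273] x [ 0.223 -0.603 -0.766] z [-0.263  0.719 -0.643] q [ 0.25  0.81 -0.04  1.88 -0.76  1.14 -2.  ] F [-0.2  0.6 -1.2] op 0.4131854835730631 19.998579919338226
dp [ 183.3  -41.7 -129.1] twist [-0.372  1.018 -1.381]
1.7561226725490167
0.0 foot rel [-0.00159727  0.00462054 -0.04301278] z [-0.26  0.72 -0.64] mouthdir [-0. -0.  1.]
0.2 foot rel [ 0.00761173 -0.00051819 -0.04261212] z [-0.25  0.56 -0.79] mouthdir [-0.24  0.11  0.97]
0.4 foot rel [ 0.01734943 -0.00317755 -0.03953353] z [-0.17  0.39 -0.9 ] mouthdir [-0.47  0.15  0.87]
0.6000000000000001 foot rel [ 0.02642691 -0.00303283 -0.0341529 ] z [-0.04  0.24 -0.97] mouthdir [-0.69  0.12  0.72]
0.8 foot rel [ 0.03373584 -0.00010171 -0.02712716] z [ 0.14  0.12 -0.98] mouthdir [-0.84  0.02  0.54]
1.0 foot rel [ 0.03838382  0.00525793 -0.01931415] z [ 0.34  0.05 -0.94] mouthdir [-0.93 -0.13  0.34]
```

Emit:
{"api": "step_arm", "payload": {
  "motion": [
    {"dp": [6, -2, -24], "twist": [-0.037, 0.102, -0.138], "hand": -1},
    {"dp": [22, -6, -36], "twist": [-0.074, 0.204, -0.276], "hand": -1},
    {"dp": [42, -12, -50], "twist": [-0.112, 0.305, -0.414], "hand": -1},
    {"dp": [62, -18, -64], "twist": [-0.149, 0.407, -0.552], "hand": -1},
    {"dp": [82, -22, -78], "twist": [-0.186, 0.509, -0.69], "hand": -1}
  ],
  "force": 20
}}

```text
clock: 8.07
tool_pos: [0.5121, -0.05, 0.2138]
eef_rot: [0.954, -0.247, -0.095, -0.14]
contact_force: [-0.7, 0.3, -0.4]
opening: 0.414
finger_force: 20.0
```

```bash
python3 - <<'E'
from h import *
p,x,z=place((5,0,80));show();to(p,x,z)
E
```

```text
t 8.075 p [ 0.5121 -0.05    0.2138] x [ 0.86  -0.446 -0.25 ] z [-0.111  0.314 -0.943] q [ 0.19  0.69 -0.03  1.82 -0.38  0.84 -1.62] F [-0.7  0.3 -0.4] op 0.4135652243438105 19.99743551015854
dp [97.8 58.8  6.7] twist [-0.185  0.508 -0.686]
```

Emit:
{"api": "step_arm", "payload": {
  "motion": [
    {"dp": [20, 12, -5], "twist": [-0.037, 0.102, -0.137], "hand": -1},
    {"dp": [40, 24, -6], "twist": [-0.074, 0.203, -0.274], "hand": -1},
    {"dp": [60, 36, -4], "twist": [-0.111, 0.305, -0.412], "hand": -1},
    {"dp": [80, 48, 0], "twist": [-0.148, 0.406, -0.549], "hand": -1},
    {"dp": [98, 59, 7], "twist": [-0.185, 0.508, -0.686], "hand": -1}
  ],
  "force": 20
}}

```text
clock: 8.7
tool_pos: [0.5654, -0.1409, 0.1696]
eef_rot: [0.983, 0.067, 0.173, -0.012]
contact_force: [-0.9, -0.6, -1.7]
opening: 0.411
finger_force: 20.0
```

```bash
python3 - <<'E'
from h import *
np.set_printoptions(precision=1,suppress=True,linewidth=150)
show()
p,x,z=place((5,0,80));to(p,x,z);p,x,z=place((4,0,30));to(p,x,z)
for n in('scene','top','wrist'):
    s=snap(n);W=cloud(s);im=s['pixels'].astype(int);L=(W-OC)@MC*1000
    m=(abs(L[...,1])<30)&(L[...,0]>-20)&(L[...,0]<110)&(L[...,2]>40)&(L[...,2]<130)&(im.min(2)>110)&(im.max(2)-im.min(2)<80)
    Q=L[m];print(n,len(Q))
    for x0 in range(-4,104,9):
        q=Q[(Q[:,0]>=x0)&(Q[:,0]<x0+9)]
        if len(q)>5: print(x0,len(q),'y',np.percentile(q[:,1],[2,98]),'z',np.percentile(q[:,2],[2,98]))
    if len(Q): print('x ext',np.percentile(Q[:,0],[.5,99.5]))
    if n=='scene':save(s,'i.png',(230,80,430,230),3.5)
E
```

```text
t 8.7 p [ 0.6 -0.1  0.2] x [0.9 0.1 0.3] z [ 0.3  0.  -0.9] q [ 0.3  0.7 -0.2  2.1 -0.1  0.1 -1.1] F [-0.9 -0.6 -1.7] op 0.4110100168892101 19.999546129256487
dp [ 0.9 -0.  -0.1] twist [ 0. -0. -0.]
dp [-30.5  -0.   38.8] twist [ 0. -0. -0.]
scene 121
50 8 y [-16.4 -11.8] z [77.1 84.3]
59 15 y [-14.2  -9.5] z [77.  88.5]
68 21 y [-13.1  -1.5] z [78.6 91.5]
77 26 y [-11.    6.6] z [75.2 90.8]
86 34 y [-11.7   8.1] z [73.  90.3]
95 17 y [-12.   6.] z [72.9 91.2]
x ext [55.8 98.3]
top 122
5 26 y [-20.8  15.1] z [79.3 96.2]
14 46 y [-19.3  17.4] z [83.9 98.4]
23 40 y [-14.6  16.6] z [84.4 97.3]
32 10 y [-12.    8.6] z [92.4 98.3]
x ext [ 8.7 35. ]
wrist 8496
5 367 y [-17.3  19.9] z [83.2 97.4]
14 1144 y [-18.   20.2] z [82.6 97.6]
23 1255 y [-17.7  20.4] z [82.5 97.4]
32 1251 y [-16.3  19.6] z [82.  96.6]
41 1257 y [-15.   18.2] z [81.6 95.4]
50 1168 y [-13.8  16.3] z [80.  93.5]
59 825 y [-11.9  13.9] z [80.  91.2]
77 617 y [-8.2  9.3] z [79.  86.8]
86 612 y [-8.2  9.3] z [78.6 86.7]
x ext [10.9 92.2]
```

View pics/i.png

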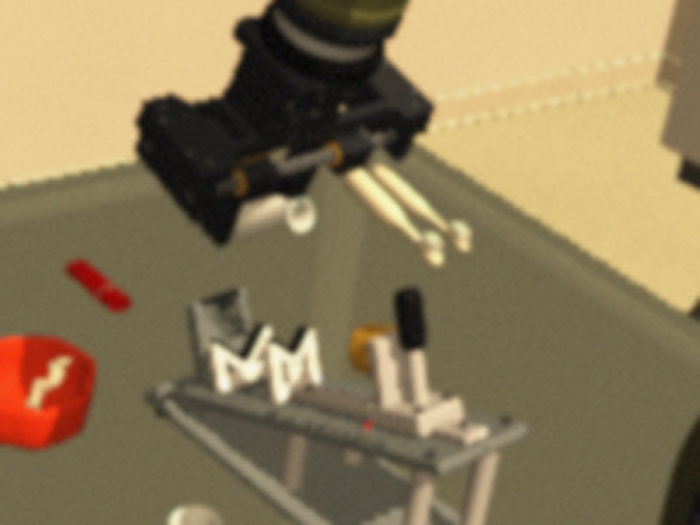

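Emit:
{"api": "step_arm", "payload": {
  "motion": [
    {"dp": [-10, 0, 13], "twist": [0, 0, 0], "hand": -1},
    {"dp": [-20, 0, 26], "twist": [0, 0, 0], "hand": -1},
    {"dp": [-30, 0, 39], "twist": [0, 0, 0], "hand": -1},
    {"dp": [-36, 1, 46], "twist": [0, 0, 0], "hand": -1},
    {"dp": [-36, 1, 46], "twist": [0, 0, 0], "hand": -1}
  ],
  "force": 20
}}

```text
clock: 9.48
tool_pos: [0.5633, -0.1512, 0.1308]
eef_rot: [0.985, 0.067, 0.157, -0.019]
contact_force: [-0.5, 0.1, -0.4]
opening: 0.418
finger_force: 20.0
```

```bash
python3 - <<'E'
from h import *
show()
print('y',place((0,0,0))[1],np.cross(place((0,0,0))[2],place((0,0,0))[1]),MC[:,1])
for q in((3,-1,10),(3,-1,3),(1,-1,1)):
    p,x,z=place(q);to(p,x,z)
np.set_printoptions(precision=1,suppress=True,linewidth=150)
s=snap('wrist');W=cloud(s);im=s['pixels'].astype(int);L=(W-OC)@MC*1000
for n,a,b,z0 in (('belly',22,40,0),('neck',75,95,-5)):
    m=(abs(L[...,1])<30)&(L[...,0]>a)&(L[...,0]<b)&(L[...,2]>z0)&(L[...,2]<60)&(im.min(2)>110)
    print(n,m.sum(),np.percentile(L[m],[1,50,99],axis=0).tolist() if m.any() else '')
m=(abs(L[...,1])<12)&(L[...,0]>-3)&(L[...,0]<110)&(L[...,2]>10)&(L[...,2]<60)&(im.min(2)>70)
print('xext',np.percentile(L[m][:,0],[0,.5,99.5,100]))
save(s,'k.png',(120,60,390,260),2.5)
E
```

```text
t 9.475 p [ 0.5633 -0.1512  0.1308] x [0.942 0.125 0.312] z [ 0.307  0.059 -0.95 ] q [ 0.34  0.78 -0.14  2.06 -1.    0.04 -0.19] F [-0.5  0.1 -0.4] op 0.41767514506187764 19.99918034300208
y [0.93099843 0.12753092 0.34202014] [ 1.35715572e-01 -9.90747840e-01  6.93889390e-18] [ 0.13571557 -0.99074784  0.        ]
dp [-25.4 -10.5  20.5] twist [-0.017  0.032 -0.004]
dp [-29.8 -10.4  26. ] twist [-0.017  0.032 -0.004]
dp [-29.4 -10.3  28.8] twist [-0.017  0.032 -0.004]
belly 1928 [[22.25818586968444, -6.126670704823612, 45.48166260312033], [32.370663744309255, 12.91673671318829, 57.237182760808494], [39.809777421626436, 29.13049429235863, 59.94689562547826]]
neck 396 [[75.07006151197685, 2.351566748108081, 45.04545532031034], [77.22501969742157, 11.234741899832091, 51.30889676672504], [79.56445065049611, 20.26138228951251, 53.916585282044615]]
xext [-2.9 -2.2 78.9 80.1]
```

View pics/k.png

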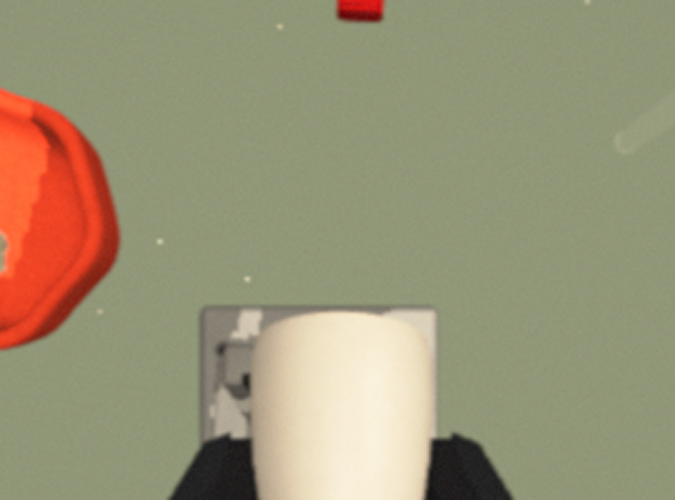

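Joints 5 and 6 hit their limits at this 20° forward lean: q5 = -1.0 and q6 = 0.04. I'll back up and place with less lean. The bottle will sit about 6° steep, and the neck will settle the last few mm into its rest on release.

```bash
cat >> h.py <<'E'
def place2(foot,pitch,th=40,ft=(.0298,0,.0314)):
    B=(R.from_euler('z',-172.2,degrees=True)*R.from_euler('y',-pitch,degrees=True)).as_matrix()
    c,s=np.cos(np.radians(th)),np.sin(np.radians(th));a,y,cz=B.T
    z=-c*cz-s*a;x=-(c*a-s*cz);M=np.stack([x,np.cross(z,x),z],1)
    return c2w(foot)-M@np.array(ft),x,z
E
python3 - <<'E'
from h import *
show()
p,x,z=place2((5,-1,60),27);print(p);to(p,x,z)
E
```

```text
t 9.525 p [ 0.5632 -0.1511  0.1308] x [0.942 0.127 0.312] z [ 0.307  0.059 -0.95 ] q [ 0.34  0.78 -0.14  2.06 -1.    0.04 -0.19] F [ 0.2  1.  -1.1] op 0.41699950030881894 19.999999478459358
[ 0.56185847 -0.14038567  0.15581176]
dp [  7.9 -11.3 -23.5] twist [-0.017 -0.091 -0.002]
```

Emit:
{"api": "step_arm", "payload": {
  "motion": [
    {"dp": [4, -5, -15], "twist": [0, -0.04, 0], "hand": -1},
    {"dp": [8, -11, -24], "twist": [-0.017, -0.091, 0], "hand": -1},
    {"dp": [8, -11, -24], "twist": [-0.017, -0.091, 0], "hand": -1}
  ],
  "force": 20
}}

```text
clock: 9.9
tool_pos: [0.5635, -0.1384, 0.1577]
eef_rot: [0.991, 0.068, 0.114, -0.008]
contact_force: [-0.1, 0.5, 0.4]
opening: 0.415
finger_force: 20.0
```

```bash
python3 - <<'E'
from h import *
show()
p,x,z=place2((5,-1,60),27);to(p,x,z)
E
```

```text
t 9.9 p [ 0.5635 -0.1384  0.1577] x [0.965 0.132 0.227] z [ 0.225  0.031 -0.974] q [ 0.05  0.75  0.26  2.   -0.94  0.31 -0.33] F [-0.1  0.5  0.4] op 0.4150146494816207 20.00025096349418
dp [-2.3  1.8  1.4] twist [ 0.    -0.002 -0.   ]
```

```bash
python3 - <<'E'
from h import *
for q in((5,-1,40),(5,-1,20),(5,-1,8)):
    p,x,z=place2(q,27);to(p,x,z)
E
```

```text
dp [-13.2   1.8  18.1] twist [ 0.    -0.002 -0.   ]
dp [-24.1   1.8  34.9] twist [ 0.    -0.002 -0.   ]
dp [-30.7   1.8  44.9] twist [ 0.    -0.002 -0.   ]
```

Emit:
{"api": "step_arm", "payload": {
  "motion": [
    {"dp": [-7, 2, 10], "twist": [0, 0, 0], "hand": -1},
    {"dp": [-13, 2, 18], "twist": [0, 0, 0], "hand": -1},
    {"dp": [-19, 2, 26], "twist": [0, 0, 0], "hand": -1},
    {"dp": [-24, 2, 35], "twist": [0, 0, 0], "hand": -1}
  ],
  "force": 20
}}

```text
clock: 10.4
tool_pos: [0.5453, -0.1454, 0.1166]
eef_rot: [0.992, 0.064, 0.113, -0.009]
contact_force: [0.5, 0.1, -1.8]
opening: 0.413
finger_force: 20.0
```

```bash
python3 - <<'E'
from h import *
show()
for q in((5,-1,20),(5,-1,8),(5,-1,3)):
    p,x,z=place2(q,27);to(p,x,z)
E
```

```text
t 10.4 p [ 0.5453 -0.1454  0.1166] x [0.966 0.125 0.225] z [ 0.223  0.031 -0.974] q [ 0.2   0.79  0.04  2.06 -0.96  0.13 -0.28] F [ 0.5  0.1 -1.8] op 0.41268615978685447 20.000240234658122
dp [ 3.7 -2.8 -0.8] twist [-0.001 -0.    -0.007]
dp [-2.8 -2.7  9.3] twist [-0.001 -0.    -0.007]
dp [-5.6 -2.7 13.5] twist [-0.001 -0.    -0.007]
```

Emit:
{"api": "step_arm", "payload": {
  "motion": [
    {"dp": [1, -2, 4], "twist": [0, 0, -0.007], "hand": -1},
    {"dp": [-3, -2, 9], "twist": [0, 0, -0.007], "hand": -1},
    {"dp": [-5, -2, 13], "twist": [0, 0, -0.007], "hand": -1},
    {"dp": [-5, -2, 13], "twist": [0, 0, -0.007], "hand": -1}
  ],
  "force": 12
}}

```text
clock: 10.9
tool_pos: [0.543, -0.1434, 0.103]
eef_rot: [0.991, 0.069, 0.112, -0.008]
contact_force: [-0.5, -0.6, -0.5]
opening: 0.413
finger_force: 12.0
```

```bash
cat > look.py <<'E'
from h import *
np.set_printoptions(precision=1,suppress=True,linewidth=150)
show()
def bands(n,lo=-30,hi=60):
    s=snap(n);W=cloud(s);im=s['pixels'].astype(int);L=(W-OC)@MC*1000
    m=(abs(L[...,1])<24)&(L[...,0]>-10)&(L[...,0]<115)&(L[...,2]>lo)&(L[...,2]<hi)&(im.min(2)>95)&(im.max(2)-im.min(2)<80)
    Q=L[m];print(n,len(Q))
    for x0 in list(range(-6,9,3))+list(range(9,105,8)):
        q=Q[(Q[:,0]>=x0)&(Q[:,0]<x0+(8 if x0>=9 else 3))]
        if len(q)>8: print(x0,len(q),'y',np.percentile(q[:,1],[2,98]),'z',np.percentile(q[:,2],[2,50,98]))
    return s
E
python3 - <<'E'
from look import *
for q in((5,-1,3),(5,-1,0)):
    p,x,z=place2(q,27);to(p,x,z)
bands('wrist',0);bands('scene',-10)
E
```

```text
t 10.9 p [ 0.5 -0.1  0.1] x [1.  0.1 0.2] z [ 0.2  0.  -1. ] q [ 0.2  0.8 -0.   2.1 -1.   0.1 -0.3] F [-0.5 -0.6 -0.5] op 0.41309966828930406 12.000173572450876
dp [-0.6 -0.4  0.6] twist [-0.  0.  0.]
dp [-2.2 -0.4  3.1] twist [-0.  0.  0.]
wrist 9549
-6 375 y [-21.3  22. ] z [14.5 16.  17.3]
-3 122 y [-21.6  22.3] z [ 3.1 15.4 17.2]
3 169 y [-16.2  17.2] z [14.  24.  25.9]
6 347 y [-17.6  19.3] z [12.  23.8 26.8]
9 1034 y [-18.6  19.7] z [12.5 24.4 27.4]
17 1099 y [-18.3  19.9] z [13.2 25.  28. ]
25 1130 y [-18.   19.3] z [11.9 25.  28.1]
33 1138 y [-16.6  18.6] z [13.8 25.1 27.9]
41 1047 y [-15.3  17.1] z [13.7 24.4 27.2]
49 961 y [-13.5  15.4] z [12.9 23.3 26.1]
57 381 y [-11.9  13.8] z [14.5 22.1 24.9]
73 667 y [-8.4  9.2] z [16.1 21.5 23.6]
81 561 y [-8.3  9.1] z [16.4 22.  24.6]
scene 200
49 19 y [-17.1 -10.9] z [ 0.2  8.7 17.3]
57 34 y [-20.2  -3.3] z [-5.4 14.1 24.1]
65 52 y [-22.4  13.9] z [-9.9 -2.5 24.6]
73 22 y [-11.7   5.8] z [ 9.6 17.3 24.8]
81 28 y [-11.4   6.4] z [10.9 18.6 26.1]
89 40 y [-12.5   8.7] z [ 9.3 16.2 26.8]
```

Emit:
{"api": "step_arm", "payload": {
  "motion": [
    {"dp": [-2, 0, 2], "twist": [0, 0, 0], "hand": -1},
    {"dp": [-3, 0, 4], "twist": [0, 0, 0], "hand": -1},
    {"dp": [-3, 0, 4], "twist": [0, 0, 0], "hand": -1}
  ],
  "force": 10
}}

```text
clock: 11.38
tool_pos: [0.5412, -0.1436, 0.0986]
eef_rot: [0.991, 0.069, 0.112, -0.008]
contact_force: [0.6, -0.1, -0.1]
opening: 0.418
finger_force: 10.0
```

```bash
python3 - <<'E'
from look import *
print(np.array(r.get_state()['q'])*100)
p,x,z=place2((5,-1,-2),27);to(p,x,z)
bands('wrist',0)
E
```

```text
t 11.375 p [ 0.5 -0.1  0.1] x [1.  0.1 0.2] z [ 0.2  0.  -1. ] q [ 0.2  0.8 -0.   2.1 -1.   0.1 -0.2] F [ 0.6 -0.1 -0.1] op 0.4175760363270238 9.999532168731093
[ 24.5  82.3  -4.1 207.4 -96.4   5.9 -25.4]
dp [-0.5 -0.4  0.9] twist [-0.  0.  0.]
wrist 9581
-6 412 y [-21.3  22.1] z [14.7 16.  17.2]
-3 99 y [-21.3  22.5] z [ 2.6 15.6 17.3]
3 152 y [-15.3  16.8] z [10.9 19.  21. ]
6 334 y [-18.   18.8] z [ 7.7 19.2 21.9]
9 1032 y [-18.7  19.6] z [ 8.  19.7 22.6]
17 1093 y [-18.4  19.9] z [ 8.1 20.3 23.3]
25 1133 y [-18.1  19.2] z [ 8.1 20.3 23.3]
33 1108 y [-16.7  18.4] z [ 9.4 20.2 23.1]
41 1063 y [-15.3  16.5] z [ 9.5 19.5 22.3]
49 955 y [-13.6  15.3] z [ 9.1 18.6 21.4]
57 418 y [-11.9  18. ] z [ 9.8 17.5 20.1]
73 652 y [-8.5  9.1] z [11.2 16.7 19. ]
81 577 y [-8.3  9.1] z [11.6 17.2 19.5]
```

Emit:
{"api": "step_arm", "payload": {
  "motion": [
    {"dp": [-1, 0, 2], "twist": [0, -0.01, 0], "hand": -1},
    {"dp": [-2, 0, 3], "twist": [0, -0.02, 0], "hand": -1},
    {"dp": [-2, 0, 4], "twist": [0, -0.025, 0], "hand": -1},
    {"dp": [-2, 0, 4], "twist": [0, -0.025, 0], "hand": -1}
  ],
  "force": 6
}}

```text
clock: 11.92
tool_pos: [0.5403, -0.1434, 0.0944]
eef_rot: [0.993, 0.069, 0.1, -0.007]
contact_force: [-0.5, 1.4, 3.9]
opening: 0.422
finger_force: 6.0
```

```bash
python3 - <<'E'
from look import *
print(np.array(r.get_state()['q'])*100)
p,x,z=place2((5,-1,-6),28);to(p,x,z)
bands('wrist',0)
E
```

```text
t 11.925 p [ 0.5 -0.1  0.1] x [1.  0.1 0.2] z [ 0.2  0.  -1. ] q [ 0.2  0.8  0.   2.1 -1.   0.1 -0.3] F [-0.5  1.4  3.9] op 0.42161440070945866 5.998813093174249
[ 20.   83.2   2.3 206.  -95.9  10.5 -26.8]
dp [-0.4 -0.1 -0. ] twist [-0.  0.  0.]
wrist 9618
-6 424 y [-21.1  22.1] z [14.6 16.  17.2]
-3 93 y [-21.4  22.6] z [14.2 15.6 17.1]
3 38 y [-10.7  11.4] z [14.4 17.5 19.2]
6 363 y [-18.5  18.7] z [ 7.7 18.6 21. ]
9 1123 y [-19.   19.3] z [ 7.  18.8 21.8]
17 1175 y [-18.8  19.2] z [ 6.7 18.5 21.5]
25 1162 y [-18.1  18.5] z [ 6.5 17.7 20.8]
33 1141 y [-16.9  18. ] z [ 5.8 16.8 19.9]
41 1046 y [-15.5  16.2] z [ 5.4 15.2 18.2]
49 923 y [-13.9  14.5] z [ 4.3 13.3 16.5]
57 340 y [-12.1  15.1] z [ 3.5 11.4 14.4]
73 564 y [-8.5  9.2] z [ 2.3  8.2 10.4]
81 616 y [-8.4  9.2] z [ 1.7  7.7 10. ]
89 11 y [-8.9  9.7] z [0.9 2.5 5.2]
```

The bottle has pivoted into the cradle: the neck axis is about 1 mm above its seat and contact is light at 4 N. I'm releasing it.

Emit:
{"api": "step_arm", "payload": {
  "motion": [
    {"dp": [0, 0, 0], "twist": [0, 0, 0], "hand": -0.1},
    {"dp": [0, 0, 0], "twist": [0, 0, 0], "hand": 0.0},
    {"dp": [0, 0, 0], "twist": [0, 0, 0], "hand": 0.2},
    {"dp": [0, 0, 0], "twist": [0, 0, 0], "hand": 0.5},
    {"dp": [0, 0, 0], "twist": [0, 0, 0], "hand": 0.5}
  ]
}}

```text
clock: 12.6
tool_pos: [0.5402, -0.1439, 0.0943]
eef_rot: [0.993, 0.069, 0.1, -0.007]
contact_force: [1.1, 0.6, 0.6]
opening: 0.754
finger_force: 0.0
```

```bash
python3 - <<'E'
from look import *
bands('wrist',0)
# knob grasp target check: straight up retreat
st=r.get_state();A=R.from_quat(st['eef_rot']).as_matrix();print((A.T@np.array([0,0,120.])))
E
```

```text
t 12.6 p [ 0.5 -0.1  0.1] x [1.  0.1 0.2] z [ 0.2  0.  -1. ] q [ 0.2  0.8  0.   2.1 -1.   0.1 -0.3] F [1.1 0.6 0.6] op 0.7540369879027177 0.0
wrist 9651
-6 426 y [-21.5  21.9] z [14.6 16.  17.1]
-3 86 y [-21.   22.5] z [14.5 15.8 17.3]
3 34 y [-10.4  12. ] z [14.2 17.4 19.3]
6 365 y [-18.2  18.8] z [ 7.6 18.7 21.3]
9 1133 y [-19.1  19.9] z [ 6.3 18.8 21.8]
17 1183 y [-18.9  19.3] z [ 6.  18.6 21.5]
25 1182 y [-18.2  18.5] z [ 6.1 17.9 20.9]
33 1159 y [-17.   17.8] z [ 5.7 16.8 19.8]
41 1040 y [-15.6  16.1] z [ 5.2 15.3 18.3]
49 915 y [-13.7  14.3] z [ 4.4 13.4 16.4]
57 349 y [-12.1  12.8] z [ 3.6 11.9 14.3]
73 558 y [-8.5  9.1] z [ 2.5  8.2 10.3]
81 621 y [-8.5  9.1] z [1.6 7.7 9.9]
89 15 y [-9.   9.6] z [1.7 4.2 5.5]
[  23.9    0.1 -117.6]
```

Emit:
{"api": "step_arm", "payload": {
  "motion": [
    {"dp": [0, 0, -15], "twist": [0, 0, 0], "hand": 1},
    {"dp": [0, 0, -50], "twist": [0, 0, 0], "hand": 1},
    {"dp": [10, 0, -100], "twist": [0, 0, 0], "hand": 1},
    {"dp": [20, 0, -130], "twist": [0, 0, 0], "hand": 1}
  ]
}}

```text
clock: 13.15
tool_pos: [0.5339, -0.1448, 0.2279]
eef_rot: [0.993, 0.069, 0.101, -0.006]
contact_force: [0.8, 0.2, -0.5]
opening: 1.0
finger_force: 0.0
```

```bash
python3 - <<'E'
from h import *
show()
s=snap('wrist');L=(cloud(s)-OC)@MC*1000;im=s['pixels']
m=(abs(L[...,1])<30)&(L[...,0]>150)&(L[...,0]<230)&(L[...,2]>37)&(L[...,2]<50)
if m.any(): print('knob',m.sum(),np.percentile(L[m],[2,50,98],axis=0).round(1).tolist())
for q in((186.5,0,110),(186.5,0,40)):
    p=c2w(q);print(p);to(p,(.991,.136,0),(0,0,-1))
E
```

```text
t 13.15 p [ 0.5339 -0.1448  0.2279] x [0.97  0.135 0.2  ] z [ 0.199  0.026 -0.98 ] q [-0.05  0.63  0.45  2.01 -0.78  0.49 -0.45] F [ 0.8  0.2 -0.5] op 1.0001758154038225 0.0
[ 0.44572644 -0.15730312  0.24098137]
dp [-87.4  -0.6 -28.6] twist [ 0.004 -0.208  0.003]
[ 0.42200654 -0.16055234  0.17520289]
dp [-124.4   -0.9   30.8] twist [ 0.004 -0.208  0.003]
```

Emit:
{"api": "step_arm", "payload": {
  "motion": [
    {"dp": [-30, 0, -15], "twist": [0, -0.1, 0], "hand": 1},
    {"dp": [-60, 0, -25], "twist": [0, -0.208, 0], "hand": 1},
    {"dp": [-87, -1, -29], "twist": [0.004, -0.208, 0.003], "hand": 1},
    {"dp": [-87, -1, -29], "twist": [0.004, -0.208, 0.003], "hand": 1}
  ]
}}

```text
clock: 13.7
tool_pos: [0.4419, -0.1561, 0.2367]
eef_rot: [0.998, 0.067, -0.005, -0.002]
contact_force: [0.3, 0.0, 0.5]
opening: 1.004
finger_force: 0.0
```

```bash
python3 - <<'E'
from look import *
s=snap('wrist');L=(cloud(s)-OC)@MC*1000;im=s['pixels']
m=(abs(L[...,1])<30)&(L[...,0]>160)&(L[...,0]<215)&(L[...,2]>36)&(L[...,2]<50)
if m.any(): print('knob',m.sum(),np.percentile(L[m],[2,50,98],axis=0).round(1).tolist())
for q in((186.5,0,75),(186.5,0,40)):
    p=c2w(q);to(p,(.991,.136,0),(0,0,-1))
bands('wrist',0)
cv2.imwrite('pics/l.png',s['pixels'][:,:,::-1])
E
```

```text
t 13.7 p [ 0.4 -0.2  0.2] x [ 1.   0.1 -0. ] z [-0.  0. -1.] q [-0.1  0.6  0.6  2.1 -0.6  0.7 -0.6] F [0.3 0.  0.5] op 1.004233481176347 0.0
knob 366 [[176.0, -7.5, 36.8], [183.0, 0.2, 41.3], [190.8, 7.1, 43.2]]
dp [-9.7  1.7 28.7] twist [-0.  0. -0.]
dp [-21.4   1.8  61.7] twist [-0.  0. -0.]
wrist 4163
-6 142 y [-21.3  22.8] z [14.5 16.1 17.3]
-3 100 y [-22.3  22.8] z [ 4.1 10.2 17. ]
0 15 y [-20.9  20.7] z [ 0.8  9.  13.6]
6 114 y [-18.1  18.7] z [ 7.4 18.7 21.5]
9 417 y [-19.4  19. ] z [ 5.8 18.7 21.9]
17 448 y [-19.3  20. ] z [ 5.5 18.4 21.8]
25 435 y [-18.5  19.2] z [ 4.5 17.8 20.9]
33 433 y [-17.7  18.3] z [ 4.1 16.6 19.9]
41 390 y [-16.6  16.6] z [ 2.6 14.9 18.1]
49 360 y [-14.7  14.8] z [ 1.9 13.1 16.4]
57 292 y [-12.3  12.1] z [ 2.1 10.8 14. ]
65 232 y [-9.7 10.4] z [ 1.6  9.  11.8]
73 190 y [-8.7  8.5] z [ 3.2  8.  10.3]
81 177 y [-8.7  8.5] z [ 2.1  7.8 10. ]
89 173 y [-8.7  9.4] z [ 2.   8.5 10.9]
```

View pics/l.png

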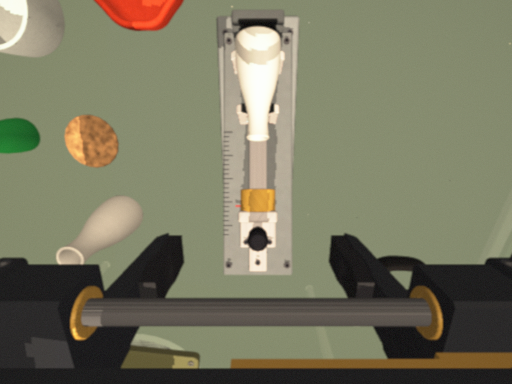

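The picture shows the bottle seated on both V-rests, with its foot at (258,40) near the stop and its mouth at (258,137). The cup is at (258,200) and the knob at (258,238). I'm descending onto the knob.

Emit:
{"api": "step_arm", "payload": {
  "motion": [
    {"dp": [-21, 2, 20], "twist": [0, 0, 0], "hand": 0.2},
    {"dp": [-21, 2, 35], "twist": [0, 0, 0], "hand": 0.2},
    {"dp": [-21, 2, 50], "twist": [0, 0, 0], "hand": 0.2},
    {"dp": [-21, 2, 61], "twist": [0, 0, 0], "hand": 0.2},
    {"dp": [-21, 2, 61], "twist": [0, 0, 0], "hand": 0.2}
  ]
}}

```text
clock: 14.42
tool_pos: [0.4229, -0.1607, 0.1754]
eef_rot: [0.998, 0.068, -0.004, -0.002]
contact_force: [0.1, -0.2, -0.6]
opening: 0.597
finger_force: 0.0
```

```bash
python3 - <<'E'
from h import *
show();print((MC.T@(r.get_state()['tool_pos']-OC)*1000).round(1))
E
```

```text
t 14.425 p [ 0.4229 -0.1607  0.1754] x [ 0.991  0.136 -0.008] z [-0.008  0.003 -1.   ] q [-0.03  0.69  0.47  2.17 -0.72  0.45 -0.42] F [ 0.1 -0.2 -0.6] op 0.5967451828970826 0.0
[185.7   0.3  40.5]
```

Emit:
{"api": "step_arm", "payload": {
  "motion": [
    {"dp": [0, 0, 0], "twist": [0, 0, 0], "hand": -1},
    {"dp": [0, 0, 0], "twist": [0, 0, 0], "hand": -1},
    {"dp": [0, 0, 0], "twist": [0, 0, 0], "hand": -1},
    {"dp": [0, 0, 0], "twist": [0, 0, 0], "hand": -1},
    {"dp": [0, 0, 0], "twist": [0, 0, 0], "hand": -1}
  ],
  "force": 15
}}

```text
clock: 15.05
tool_pos: [0.4227, -0.1596, 0.1761]
eef_rot: [0.998, 0.069, -0.004, -0.003]
contact_force: [0.6, 4.0, 3.6]
opening: 0.185
finger_force: 15.0
```

Emit:
{"api": "step_arm", "payload": {
  "motion": [
    {"dp": [0, 0, 0], "twist": [0, 0, 0], "hand": -1},
    {"dp": [0, 0, 0], "twist": [0, 0, 0], "hand": -1}
  ],
  "force": 15
}}

```text
clock: 15.3
tool_pos: [0.4226, -0.1596, 0.176]
eef_rot: [0.998, 0.069, -0.004, -0.003]
contact_force: [0.5, 5.8, 5.2]
opening: 0.189
finger_force: 15.0
```

Emit:
{"api": "step_arm", "payload": {
  "motion": [
    {"dp": [4, -1, 1], "twist": [0, 0, 0], "hand": -1},
    {"dp": [12, -1, 4], "twist": [0, 0, 0], "hand": -1},
    {"dp": [22, -1, 8], "twist": [0, 0, 0], "hand": -1},
    {"dp": [32, -1, 11.5], "twist": [0, 0, 0], "hand": -1},
    {"dp": [38, -1, 13.5], "twist": [0, 0, 0], "hand": -1}
  ],
  "force": 15
}}

```text
clock: 15.92
tool_pos: [0.4613, -0.1543, 0.1619]
eef_rot: [0.998, 0.069, -0.004, -0.002]
contact_force: [0.6, 3.9, 5.7]
opening: 0.187
finger_force: 15.0
```

```bash
cat > g.py <<'E'
from look import *
print((MC.T@(r.get_state()['tool_pos']-OC)*1000).round(1))
s=snap('wrist');L=(cloud(s)-OC)@MC*1000;im=s['pixels'].astype(int)
m=(im[...,0]-im[...,2]>70)&(abs(L[...,1])<17)&(L[...,0]>60)&(L[...,0]<170)&(L[...,2]>9)
print('cup x',np.percentile(L[m],[1,50,99],axis=0).tolist() if m.sum()>20 else m.sum())
m=(abs(L[...,1])<17)&(L[...,0]>1)&(L[...,0]<30)&(L[...,2]>14)&(L[...,2]<30)&(im.min(2)>95)
print('foot x',np.percentile(L[m][:,0],[1,5,50]))
m=(abs(L[...,1])<10)&(L[...,0]>70)&(L[...,0]<120)&(L[...,2]>5)&(L[...,2]<14)&(im.min(2)>120)
print('mouth x',np.percentile(L[m][:,0],[50,97]) if m.sum()>5 else m.sum())
E
python3 g.py
```

```text
t 15.925 p [ 0.5 -0.2  0.2] x [ 1.   0.1 -0. ] z [-0.  0. -1.] q [-0.1  0.7  0.5  2.1 -0.7  0.5 -0.5] F [0.6 3.9 5.7] op 0.1867735431572775 15.000018700236534
[144.6  -0.8  41.1]
cup x [[101.90479905914424, -16.11072957471833, 9.591522754805196], [139.79220911793948, -0.1742095536501563, 107.40362313078725], [152.52392739866173, 16.424278590619355, 114.71394722459726]]
foot x [ 6.5  7.6 18.4]
mouth x [83.  95.7]
```

Emit:
{"api": "step_arm", "payload": {
  "motion": [
    {"dp": [4, -1, 0.5], "twist": [0, 0, 0], "hand": -1},
    {"dp": [9, -1, 2.5], "twist": [0, 0, 0], "hand": -1},
    {"dp": [14, -1, 4.5], "twist": [0, 0, 0], "hand": -1},
    {"dp": [18, -1, 6], "twist": [0, 0, 0], "hand": -1},
    {"dp": [20.5, -1, 6.5], "twist": [0, 0, 0], "hand": -1}
  ],
  "force": 15
}}

```text
clock: 16.6
tool_pos: [0.4799, -0.1516, 0.1552]
eef_rot: [0.998, 0.068, -0.004, -0.001]
contact_force: [-1.6, -2.5, -4.1]
opening: 0.19
finger_force: 15.0
```

```bash
python3 g.py
```

```text
t 16.6 p [ 0.5 -0.2  0.2] x [ 1.   0.1 -0. ] z [-0.  0. -1.] q [-0.1  0.8  0.5  2.  -0.7  0.5 -0.5] F [-1.6 -2.5 -4.1] op 0.18966873800457165 14.99169216170376
[124.7  -1.   41.2]
cup x [[81.9962232669356, -16.0588385341982, 9.60004489491342], [119.38606375499512, -0.012998752284606872, 107.44342222768944], [132.45289788734692, 16.475156693788794, 114.8507553889097]]
foot x [ 5.9  7.2 18. ]
mouth x [ 81.  109.6]
```

Emit:
{"api": "step_arm", "payload": {
  "motion": [
    {"dp": [1.5, -0.5, 0.5], "twist": [0, 0, 0], "hand": -1},
    {"dp": [3, -0.5, 1], "twist": [0, 0, 0], "hand": -1},
    {"dp": [4.5, -0.5, 1.5], "twist": [0, 0, 0], "hand": -1},
    {"dp": [6, -0.5, 2], "twist": [0, 0, 0], "hand": -1}
  ],
  "force": 15
}}

```text
clock: 17.15
tool_pos: [0.4842, -0.151, 0.1535]
eef_rot: [0.998, 0.067, -0.005, -0.001]
contact_force: [-7.4, -4.6, 4.2]
opening: 0.187
finger_force: 15.0
```

```bash
python3 g.py
```

```text
t 17.15 p [ 0.5 -0.2  0.2] x [ 1.   0.1 -0. ] z [-0.  0. -1.] q [-0.1  0.8  0.5  2.  -0.7  0.5 -0.5] F [-7.4 -4.6  4.2] op 0.18702757151127652 14.998509631648176
[120.   -1.   41.1]
cup x [[77.34661564070588, -16.19633402356886, 9.763669145219671], [114.68454153654551, -0.2709358701436963, 107.63422933128277], [127.63386822561654, 16.438077494620078, 114.81662391496857]]
foot x [ 1.5  2.8 15.6]
mouth x [ 98.7 105.1]
```

Emit:
{"api": "step_arm", "payload": {
  "motion": [
    {"dp": [1, 0, 0.3], "twist": [0, 0, 0], "hand": -1},
    {"dp": [2, 0, 0.6], "twist": [0, 0, 0], "hand": -1},
    {"dp": [3, 0, 1], "twist": [0, 0, 0], "hand": -1},
    {"dp": [3, 0, 1], "twist": [0, 0, 0], "hand": -1}
  ],
  "force": 20
}}

```text
clock: 17.7
tool_pos: [0.4843, -0.151, 0.1534]
eef_rot: [0.998, 0.066, -0.007, -0.002]
contact_force: [-12.2, -4.6, 13.6]
opening: 0.184
finger_force: 20.0
```

```bash
python3 g.py
```

```text
t 17.7 p [ 0.5 -0.2  0.2] x [ 1.   0.1 -0. ] z [-0.  0. -1.] q [-0.1  0.8  0.5  2.  -0.7  0.5 -0.5] F [-12.2  -4.6  13.6] op 0.18366478634239927 20.014813036095802
[119.8  -1.   41.1]
cup x [[77.30078810314822, -16.17067071096455, 9.705946673625588], [114.29679973107142, -0.11755749634739099, 107.38076779008009], [127.24445919474081, 16.369020395230084, 114.7240425225069]]
foot x [ 1.7  2.9 15.5]
mouth x [ 99.2 105.7]
```

Emit:
{"api": "step_arm", "payload": {
  "motion": [
    {"dp": [-1, 0, -1.5], "twist": [0, 0, 0], "hand": -1},
    {"dp": [-1, 0, -1.5], "twist": [0, 0, 0], "hand": -0.4},
    {"dp": [-1, 0, -1.5], "twist": [0, 0, 0], "hand": 0.2},
    {"dp": [-1, 0, -1.5], "twist": [0, 0, 0], "hand": 0.2},
    {"dp": [-1, 0, -1.5], "twist": [0, 0, 0], "hand": 0.2}
  ]
}}

```text
clock: 18.38
tool_pos: [0.4885, -0.149, 0.1541]
eef_rot: [0.998, 0.068, -0.003, -0.002]
contact_force: [-0.6, 0.2, -0.5]
opening: 0.594
finger_force: 0.0
```

Emit:
{"api": "step_arm", "payload": {
  "motion": [
    {"dp": [0, 0, -15], "twist": [0, 0, 0], "hand": 0.3},
    {"dp": [0, 0, -40], "twist": [0, 0, 0], "hand": 0.3},
    {"dp": [0, 0, -80], "twist": [0, 0, 0], "hand": 0.3},
    {"dp": [-20, 0, -110], "twist": [0, 0, 0], "hand": 0.3},
    {"dp": [-20, 0, -110], "twist": [0, 0, 0], "hand": 0.3}
  ]
}}

```text
clock: 19.0
tool_pos: [0.469, -0.1533, 0.2667]
eef_rot: [0.998, 0.067, -0.002, -0.001]
contact_force: [-0.0, 0.6, -0.2]
opening: 0.646
finger_force: 0.0
```

```bash
python3 - <<'E'
from g import *
W=L
m=(abs(L[...,1])<12)&(L[...,0]>95)&(L[...,0]<150)&(L[...,2]>37)&(L[...,2]<47);print('knob',np.percentile(L[m],[2,50,98],axis=0).tolist() if m.any() else 0)
bands('wrist',0)
t=snap('top')
for n in('pot','stopper'):print(n,[(d['score'],w(t,d['at'])*1000) for d in r.search_frame('top',n)[:1]])
E
```

```text
t 19.0 p [ 0.5 -0.2  0.3] x [ 1.   0.1 -0. ] z [-0.  0. -1.] q [-0.2  0.6  0.7  2.  -0.6  0.8 -0.6] F [-0.   0.6 -0.2] op 0.6456152648792446 0.0
[173.1  -0.8 142.3]
cup x [[77.0970311243782, -12.75142564393352, 9.17822970166486], [87.16081736525805, 0.47245368780069086, 14.283745835380318], [96.82681449657926, 12.660823944149186, 17.02508647059968]]
foot x [ 1.3  2.6 15.4]
mouth x [ 98.9 104.9]
knob [[110.66290213906233, -7.524720540265213, 37.66296999798915], [118.15092105074912, 0.03506384854588912, 41.17416563717957], [125.19262773033587, 6.855814640416141, 43.072075805442054]]
wrist 3262
-6 115 y [-22.6  22. ] z [14.6 16.  17.3]
-3 121 y [-22.4  22.4] z [ 2.5 14.1 18.1]
0 73 y [-19.7  20.1] z [ 3.4 18.  21.2]
3 114 y [-19.   19.6] z [ 6.9 18.7 21.9]
6 120 y [-19.7  19.5] z [ 6.1 18.6 21.9]
9 328 y [-20.2  19.9] z [ 5.3 18.6 21.7]
17 334 y [-19.   18.9] z [ 4.4 17.9 21.2]
25 313 y [-18.  19.] z [ 3.8 16.9 20.5]
33 312 y [-17.1  17.1] z [ 3.1 15.6 19.1]
41 276 y [-15.1  15. ] z [ 2.9 13.8 17.3]
49 235 y [-12.9  13. ] z [ 2.  11.5 14.9]
57 184 y [-10.9  10.9] z [ 2.3  9.6 12.6]
65 149 y [-8.9  9.9] z [ 1.1  8.3 10.7]
73 48 y [-15.    7.7] z [ 4.5  8.1 10.2]
89 13 y [-15.   15.6] z [ 4.  10.6 12.4]
97 269 y [-16.2  16.5] z [11.4 13.  14.3]
pot [(0.61, array([585.8, 130.5,   9.1]))]
stopper [(0.38, array([502.5, 257.3,  17.3]))]
```

Measured results all match:
- **Cup and knob:** the rim is at 77 mm and the knob at 118 mm, both at their home positions.
- **Bottle:** its foot is on the stop.
- **Bystanders:** pot and stopper are where they were at the start.

I'm handing it in.

```bash
python3 -c "
from plant import r
print(r.finish_job())"
```

```text
the job is handed in; nothing more can be done
None
```

The white bottle from the cork mat lies in the cradle with its foot on the stop and its neck in the rest, the cup gauge is home over the mouth (rim measured at 77 mm), and the job was handed in at about 19 s with the robot clear of everything.

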